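Turn the back plate over against the flip stop

ROBOT

A 7-joint arm with a two-finger parallel gripper is mounted at the origin on a cart in front of the work surface, level with it; the furniture and walls round the work are solid. World frame = base frame: x ahead of the robot, y to its left, z up, the work surface at z = 0. Lengths are in m, angles in degrees, forces in N, time in s.
With the tool pointing down it reaches from about 0.425 to 0.925 m from the base axis. Payload 6.8 kg.
Tool frame: the origin (TCP) lies between the finger pads; the fingertips stand 11 mm ahead of it and the grasp point (between the pads) lies 8 mm behind it (finger_overhang is the distance from the TCP to the fingertips, in m); z points along the fingers, y is the direction in which the jaws open and shut (so a half turn about z gives the same grasp; the last joint's range is limited). The gripper opens to 88 mm and grips with 3 to 60 N. Pads are 20 mm wide; open, the fingers measure 115 mm over their backs; the gripper's body (75 mm by 178 mm) begins 61 mm behind the grasp point.
Start: joints at [-74.834, 27.33, 1.283, 89.118, -0.659, 63.558, -4.761], TCP at [0.246, 0.629, 0.234] pointing down, gripper open.
Joint ranges: [-169.35, 169.35], [-19.33, 120.38], [-80.79, 83.38], [13.8, 139.57], [-78.32, 258.32], [9.67, 109.79], [-169.56, 169.56]. Speed limits (degrees/s): [136.94, 136.94, 180, 180, 180, 180, 180].

INTERFACE

Orientations are given as [roll, pitch, yaw] about the fixed x, y, z axes, in that order (R = Rz(yaw) Ry(pitch) Rx(roll)).
In Python, from plant import state, read_camera, hand_in, trace, finger_overhang gives the robot as it stands. The module is installed in compiled form; this text tells all that it offers.
- The arm moves only by the tool move_arm, never from a script. Its argument "motion" is a list of rows, each a list of 2 entries, a list of its own where there are three numbers: the shift along the tool's x, y, z in cm, then the turn, a rotation vector about the tool's x, y, z in units of 10 degrees (1.0 is 10 degrees). A call has 1 to 5 rows; each row is the pose to reach, as a shift and turn from the pose commanded when the call began, along the tool's axes at that moment; what a row does not reach only later rows make up. A row lasts 1/8 s, in which the tool goes at most 62.5 mm and 10.7 degrees, less where a joint would pass 70% of its speed; a pose out of reach is approached as far as the arm can. A call with a gripper value outside its range is refused whole. "jaw" is the opening, from 0 (shut) to 1 (fully open), set as the call begins (left out, the last holds). The fingers move at their own pace and stop on an object; the grip force is fixed at half the most. Time passes only in rows, so rows that repeat a pose let the fingers close. It gives the time, the measured TCP pose, the force and the opening at its end, in the units of the state.
- state(): the state, without advancing time (a new reading comes with each control period).
- read_camera(name): name is "scene" or "top"; returns a dict with "frame" (384x512x3 uint8, blue, green, red), "z_map" (384x512 float32, m along the optical axis (not along the pixel's ray), 0 where there is no reading), "mtx" (3x3 intrinsics, pixels), "extrinsics" (4x4, takes a point from camera to world coordinates). Camera axes: x right, y down, z forward; pixel columns grow to the right and rows downward; lengths in m; the calibration is good to about 2 mm. A picture is of the moment at which its call begins.
- hand_in(): hands the job in, once; it reports no verdict.
Trained networks look in the newest picture that a camera, given by its name, has taken for a name from the list of things; names that differ only in an ending like _2 or _b are one class to them, and where a whole thing is asked for, a point or a joint stands for the part that bears it (a point fixed in the world has none). Each returns a list of dicts, best first, with "score" (0 to 1); they miss things now and then, are a little off and sometimes report something else, mostly with a low value. They report only what shows in the picture. A call takes as long as a camera call.
- trace(camera, label): "pixels" (384x512 bool, what is visible of it) and "rect" ([left, top, right, bottom] in pixels, round what is visible of it).
The state is a dict: "t": time; "qpos": joint angles; "qd": joint speeds; "tau": joint torques, N m; "eef_pos": TCP position; "tool_rot": TCP orientation; "wrist_force": force on the tool from outside, world axes, zero at the start; "wrist_torque": the same for the moment, N m; "grip_width": finger opening in m.
Only numpy, scipy, OpenCV 4.12 (cv2) and the standard library are available. Lean on these libraries where they do the work, as an engineer would, in place of code of your own. Each camera call takes 0.05 s, during which the arm holds its last target.

TASK

Turn the blue back plate bare side up for bonding without ever gripping or lifting it: push it across the rubber mat against the white stop until it tips up and stands leaning on the stop, then, from behind the stop, push its upper edge back so that it falls over and lies flat on the mat with the bare silver side up. Leave the other things on the bench where they are.

Things in the scene. Friction and masses are not known exactly. Their poses are not given: they have to be found in the camera images.
- plate: loose polished metal plate, 70 x 110 x 8 mm, 105 to 195 g, a slab with four dark dots near its corners. One face is painted blue (up at the start), the other is bare silver. Origin: centre of the bare face; x along the 70 mm, y along the 110 mm, z out of the blue face. It starts flat on the mat, a 110 mm edge toward the stop, up to 0.15 rad askew. Friction on the mat about 0.6.
- plate_center (a point): centre of the plate's slab, 4 mm from either face; axes as the plate. At the start 75 to 90 mm in front of the stop's foot, within 12 mm of the mat's middle line. When the plate leans on the stop, its upper edge is about 20 mm above the stop's top and 10 mm behind its front edge; pushed back from behind, it pivots on its lower edge and drops onto the mat once past upright
- flip_mat: fixed aluminium base, 197 x 142 mm, with a black rubber mat, top 4 mm above the bench; the white stop stands at its far end. Origin: on the bench, under the middle of the stop's foot line; x level, square into the stop (away from the robot), y left along the stop, z up. In this frame the base spans x -165 to +32, y -71 to +71 mm; the mat spans x -160 to -5 mm.
- flip_stop: fixed white slippery wall (friction 0.2), 130 mm long, 40 mm high. Origin: middle of its foot line, at mat height; axes as the base. Its face rises hollow, from 35 deg at the foot through x 11, z 10 mm and x 15, z 18 mm to the top edge at x 20, z 40 mm: an edge pushed square on rides up with 2 to 5 N, and the plate ends about 25 deg short of upright and stays. Back at x = 29 mm.
- stop_top (a point): middle of the top of the stop, 44 mm above the bench; axes as the base. About 30 mm or more behind the stop's back, toward its left end, the fixed clamp's red handle may stand in the way: 54 to 77 mm above the bench
- tape_amber: bystander: roll of amber tape lying flat, 84 mm across, 19 mm high; origin at the centre of its underside
- gauge_block: bystander: aluminium alignment block with two pins, 36 x 80 x 32 mm; origin at the centre of its underside
- uv_meter: bystander: round white meter, 100 mm across, 16 mm high; origin at the centre of its underside
- marker: bystander: white marker pen with black cap, lying, 132 x 13 x 13 mm; origin at the centre of its underside

How it is judged (in metres and radians):
On the way, in this order (a step that is already met when the one before it is completed fails the run):
1. the plate stands on edge, leaning against the white stop (angle between plate's own z axis and vertical between 0.85 and 1.65 rad and contact force between plate and flip_stop above 0.02 N and x of plate_center in the frame of flip_mat above -0.06 m), for 0.2 s.
2. the plate lies flat on the mat, bare side up (angle between plate's own z axis and vertical above 3 rad and height (world z) of plate_center below 0.0125 m), for 0.2 s.
At the end, for the whole second after the job is handed in: The plate lies flat (within 8 degrees) and still on the rubber mat in front of the stop, bare side up, its middle 20 to 150 mm in front of the stop's foot and within 50 mm of the mat's middle line (all of step 2 and x of plate_center in the frame of flip_mat between -0.15 and -0.02 m and y of plate_center in the frame of flip_mat between -0.05 and 0.05 m and linear speed of plate below 0.02 m/s and angular speed of plate below 0.2 rad/s); the robot touches nothing.
It fails at once if the plate is lifted or carried: its middle rises more than 60 mm above the bench (standing on edge on the mat it is about 40 mm), or more than 35 mm while the plate is near level (height (world z) of plate_center above 0.06 m or (height (world z) of plate_center above 0.035 m and (angle between plate's own z axis and vertical below 0.5 rad or angle between plate's own z axis and vertical above 2.64 rad))).
It fails at once if another thing on the bench is moved by more than 15 mm (distance of any of tape_amber, gauge_block, uv_meter, marker from where it was at the start of the episode above 0.015 m).
It also fails if it takes over 51 s, if anything falls off the work surface, if the arm or the gripper's body presses on something with over 40 N, if the wrist force passes 120 N, or if a joint passes its speed limit or range.

## Working session

There is one attempt and no reset: what is moved stays moved. The work goes in short steps, Python scripts to look and compute and a tool call to move; the robot and the scene stay as the last step left them, time stands still between calls to the robot, and variables do not carry over. Pictures are saved under pics/ and viewed, and the job is handed in when it is done.

Besides the shell and the picture viewer there is one more tool, called after "Emit:" as name([rows], argument=value, ...), one row to a line, values as JSON. move_arm: Moves the arm, as the interface text tells. Its arguments: {"type":"object","properties":{"motion":{"type":"array"},"jaw":{"type":"number"}},"required":["motion"]}

```bash
mkdir -p pics
cat > h.py <<'E'
import numpy as np, cv2
from plant import state, read_camera, hand_in, trace, finger_overhang
def cloud(c):
    z=c["z_map"];K=c["mtx"];T=c["extrinsics"]
    v,u=np.mgrid[:z.shape[0],:z.shape[1]]
    P=np.stack([(u-K[0,2])/K[0,0]*z,(v-K[1,2])/K[1,1]*z,z],-1)
    W=P@T[:3,:3].T+T[:3,3]; W[z<=0]=np.nan
    return W
def proj(c,p):
    T=np.linalg.inv(c["extrinsics"]);q=T[:3,:3]@np.array(p)+T[:3,3];k=c["mtx"]@q
    return k[:2]/k[2]
E
python3 - <<'E'
from h import *
s=state();print({k:np.round(v,3).tolist() for k,v in s.items()},finger_overhang)
for n in("scene","top"):
    c=read_camera(n);cv2.imwrite(f"pics/{n}0.png",c["frame"]);W=cloud(c)
    print(n,np.round(c["extrinsics"],3).tolist(),c["mtx"][0].tolist())
    for l in["plate","flip_mat","flip_stop","tape_amber","gauge_block","uv_meter","marker"]:
        for t in trace(n,l)[:2]:
            m=t["pixels"];p=W[m];print(l,round(t["score"],2),np.round(t["rect"]).tolist(),m.sum(),np.round(np.nanmedian(p,0),3),np.round(np.nanpercentile(p,[2,98],axis=0),3).tolist())
E
```

```text
{'t': 0.0, 'qpos': [-74.834, 27.376, 1.279, 89.175, -0.659, 63.56, -4.761], 'qd': [0.041, -0.016, -0.026, 0.021, -0.019, -0.09, -0.028], 'tau': [-0.0, -58.285, 1.535, -27.261, -0.054, 0.017, 0.0], 'eef_pos': [0.246, 0.628, 0.233], 'tool_rot': [-179.897, 0.007, 158.643], 'wrist_force': [-0.045, -0.27, -0.311], 'wrist_torque': [-0.019, -0.019, 0.038], 'grip_width': 0.087} 0.011
scene [[0.707, -0.549, 0.445, 0.051], [-0.707, -0.543, 0.454, -0.442], [-0.008, -0.635, -0.772, 0.822], [0.0, 0.0, 0.0, 1.0]] [414.73983261520016, 0.0, 246.54807251149884]
plate 0.73 [277.0, 226.0, 322.0, 280.0] 1374 [ 0.483 -0.173  0.012] [[0.443, -0.225, 0.005], [0.525, -0.115, 0.016]]
plate 0.58 [193.0, 139.0, 231.0, 169.0] 763 [0.556 0.207 0.014] [[0.512, 0.165, 0.006], [0.602, 0.254, 0.017]]
flip_mat 0.62 [257.0, 205.0, 362.0, 294.0] 3753 [ 0.527 -0.188  0.005] [[0.398, -0.263, 0.001], [0.596, -0.093, 0.045]]
flip_stop 0.79 [314.0, 202.0, 358.0, 262.0] 1062 [ 0.574 -0.208  0.023] [[0.548, -0.265, 0.004], [0.601, -0.142, 0.046]]
tape_amber 0.59 [202.0, 171.0, 237.0, 200.0] 710 [0.482 0.096 0.019] [[0.446, 0.
[... 551 characters left out ...]
]
flip_mat 0.61 [308.0, 157.0, 391.0, 253.0] 3976 [ 0.527 -0.182  0.004] [[0.398, -0.26, 0.0], [0.596, -0.095, 0.045]]
flip_stop 0.59 [329.0, 154.0, 392.0, 187.0] 1039 [ 0.575 -0.204  0.022] [[0.546, -0.262, 0.002], [0.602, -0.145, 0.046]]
tape_amber 0.72 [212.0, 194.0, 248.0, 232.0] 997 [0.485 0.095 0.019] [[0.446, 0.057, -0.002], [0.524, 0.133, 0.022]]
gauge_block 0.67 [216.0, 240.0, 251.0, 259.0] 575 [0.399 0.085 0.02 ] [[0.382, 0.047, 0.016], [0.416, 0.124, 0.026]]
uv_meter 0.81 [159.0, 160.0, 200.0, 204.0] 1458 [0.557 0.211 0.013] [[0.512, 0.167, 0.008], [0.602, 0.255, 0.017]]
marker 0.62 [161.0, 213.0, 180.0, 266.0] 312 [0.431 0.233 0.011] [[0.371, 0.216, 0.004], [0.489, 0.248, 0.015]]
```

Run:
```python
from h import *
a=cv2.imread("pics/scene0.png");b=cv2.imread("pics/top0.png")
cv2.imwrite("pics/crop_s.png",cv2.resize(a[170:310,220:400],None,fx=4,fy=4,interpolation=cv2.INTER_CUBIC))
cv2.imwrite("pics/crop_t.png",cv2.resize(b[120:270,280:430],None,fx=4,fy=4,interpolation=cv2.INTER_CUBIC))
c=read_camera("top");W=cloud(c)
for n in("top","scene"):
    c=read_camera(n);W=cloud(c)
    for l in("flip_mat","plate","flip_stop"):
        t=trace(n,l)[0];m=t["pixels"]&np.isfinite(W[...,2])
        if l=="flip_stop": m&=W[...,2]>.035
        if l=="plate": m&=W[...,2]>.008
        r=cv2.minAreaRect(W[m][:,:2].astype(np.float32)*1000);print(n,l,r,np.nanmean(W[m],0))
```

```text
top flip_mat ((497.3634948730469, -176.779296875), (141.4817352294922, 193.71218872070312), 70.41761016845703) [ 0.50752305 -0.18006113  0.00884889]
top plate ((483.90142822265625, -170.95098876953125), (109.92012786865234, 71.52484893798828), 72.78651428222656) [ 0.48389832 -0.17108385  0.01179087]
top flip_stop ((582.6676025390625, -206.65087890625), (129.11001586914062, 11.5201997756958), 71.2945327758789) [ 0.58201722 -0.20605275  0.04214195]
scene flip_mat ((511.92730712890625, -171.64173889160156), (161.49285888671875, 220.25390625), 72.53846740722656) [ 0.50663458 -0.1847031   0.01037088]
scene plate ((485.1939697265625, -169.1946563720703), (110.98139953613281, 71.49065399169922), 72.99978637695312) [ 0.48346773 -0.17147452  0.01261108]
scene flip_stop ((584.27001953125, -204.61944580078125), (130.28070068359375, 13.459322929382324), 72.0185775756836) [ 0.58205725 -0.20736854  0.04237084]
```

View pics/scene0.png

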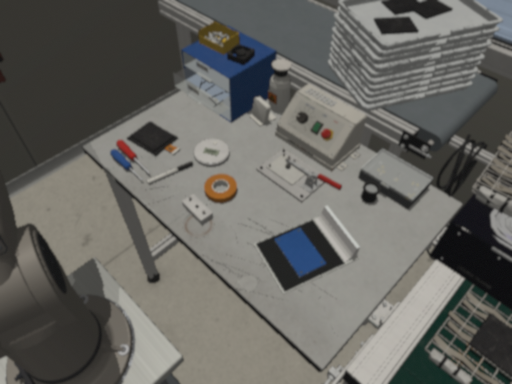

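View pics/crop_s.png

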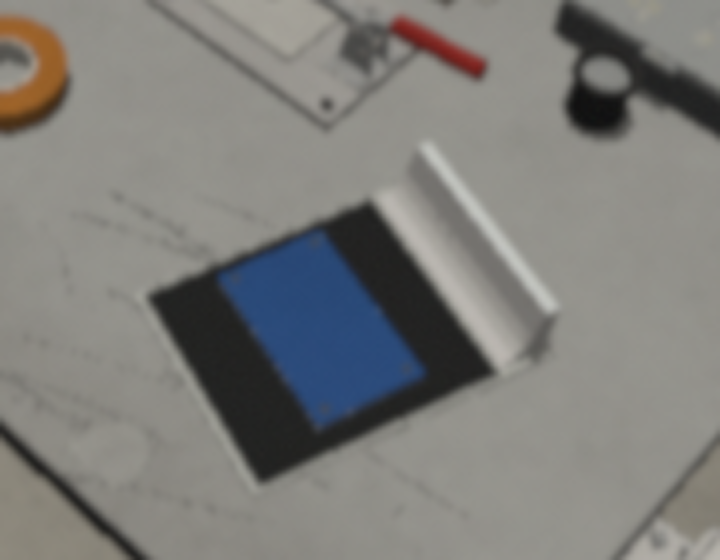

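View pics/crop_t.png

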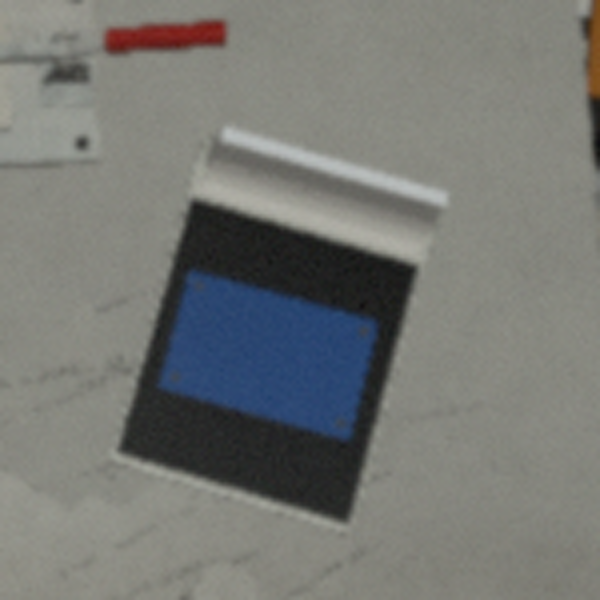

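The scene view shows the mat with the blue plate near (300,253), the white stop at (340,230), and the red handle around (325,180). Next I'll measure the handle and put everything in the stop's frame.

```bash
cat >> h.py <<'E'
YAW=np.radians(-18.5);O=np.array([.560,-.198])
def fr(p):
    d=np.asarray(p)[...,:2]-O;c,s=np.cos(YAW),np.sin(YAW)
    return np.stack([d[...,0]*c+d[...,1]*s,-d[...,0]*s+d[...,1]*c],-1)
def wd(x,y):
    c,s=np.cos(YAW),np.sin(YAW);return O+[x*c-y*s,x*s+y*c]
E
python3 - <<'E'
from h import *
from scipy.spatial.transform import Rotation as R
for n in("top","scene"):
    c=read_camera(n);W=cloud(c);f=c["frame"].astype(int)
    red=(f[...,2]>110)&(f[...,1]<70)&(f[...,0]<80)&np.isfinite(W[...,2])
    F=fr(W);red&=(np.abs(F[...,1])<.2)&(F[...,0]>0)&(F[...,0]<.25)
    print(n,"handle",red.sum(),np.round(np.percentile(F[red],[1,99],axis=0),3).tolist(),np.round(np.percentile(W[red][:,2],[1,50,99]),3))
    # tall stuff behind the stop
    m=(F[...,0]>.035)&(F[...,0]<.12)&(np.abs(F[...,1])<.12)&(W[...,2]>.02);print("tall behind",m.sum(),np.round(np.c_[F[m],W[m][:,2:]][:8],3).tolist())
    m=trace(n,"flip_stop")[0]["pixels"]&(W[...,2]>.035);p=F[m];print("stop top",np.round([p.min(0),p.max(0)],3).tolist(),"yaw err",np.degrees(np.polyfit(p[:,1],p[:,0],1)[0]))
    b=(f[...,0]>f[...,2]+40)&(np.abs(F[...,1])<.08)&(F[...,0]<0)&(F[...,0]>-.17)
    b=b&(W[...,2]>.008);r=cv2.minAreaRect((F[b]*1000).astype(np.float32));print("plate",r,np.nanmedian(W[b][:,2]))
t=state();print(t["t"])
A=R.from_euler("xyz",t["tool_rot"],degrees=True);print(A.as_matrix().round(3))
for x,y,z in((0.45,0.30,.2),(*wd(-.146,0),.12)):
    print((A.inv().apply(np.array([x,y,z])-t["eef_pos"])*100).round(2))
print((A.inv()*R.from_euler("xyz",[180,0,161.5],degrees=True)).as_rotvec(degrees=True))
E
```

```text
top handle 112 [[0.051, 0.082], [0.076, 0.139]] [0.068 0.073 0.078]
tall behind 142 [[0.075, 0.095, 0.069], [0.075, 0.093, 0.072], [0.074, 0.092, 0.076], [0.076, 0.089, 0.073], [0.077, 0.087, 0.073], [0.077, 0.085, 0.072], [0.078, 0.083, 0.072], [0.079, 0.081, 0.071]]
stop top [[0.017, -0.066], [0.031, 0.064]] yaw err 0.5430807958995951
plate ((-79.90330505371094, 1.608428955078125), (70.5291519165039, 109.63825225830078), 1.0682307481765747) 0.01183508366111996
scene handle 65 [[0.05, 0.08], [0.07, 0.138]] [0.066 0.072 0.078]
tall behind 110 [[0.059, 0.116, 0.075], [0.062, 0.116, 0.074], [0.064, 0.115, 0.074], [0.068, 0.116, 0.07], [0.056, 0.119, 0.07], [0.057, 0.117, 0.072], [0.059, 0.115, 0.073], [0.061, 0.114, 0.072]]
stop top [[0.018, -0.064], [0.032, 0.067]] yaw err 0.08735815378432088
plate ((-79.62350463867188, 3.2502784729003906), (71.67659759521484, 110.91124725341797), 0.8150706887245178) 0.012588285574091418
1.45
[[-0.931  0.364  0.   ]
 [ 0.364  0.931  0.   ]
 [-0.     0.    -1.   ]]
[-30.98 -23.17   3.37]
[-44.78 -66.28  11.37]
[ 1.71542701e-03  1.05270680e-03 -2.85910542e+00]
```

Emit:
move_arm([
  [[-6,-4.5,0],[0,0,0]],
  [[-12,-9,0],[0,0,-0.1]],
  [[-18,-13.5,1],[0,0,-0.2]],
  [[-24,-18,2],[0,0,-0.29]],
  [[-28,-23,3],[0,0,-0.29]],
], jaw=0.5)

```text
t: 2.08
eef_pos: [0.4033, 0.3584, 0.2112]
tool_rot: [179.9, 0.0, 161.5]
wrist_force: [0.3, 1.3, -0.7]
grip_width: 0.0444
```

```bash
cat > nx.py <<'E'
from h import *
import sys
from scipy.spatial.transform import Rotation as R
# usage: x y (frame) ztcp
x,y,z=map(float,sys.argv[1:4])
t=state();A=R.from_euler("xyz",t["tool_rot"],degrees=True)
p=np.r_[wd(x,y),z]
print("t",t["t"],"frame",fr(t["eef_pos"]).round(4),"z",round(t["eef_pos"][2],4),"rot",np.round(t["tool_rot"],2),"F",np.round(t["wrist_force"],2),"w",t["grip_width"],"q",np.round(t["qpos"],0))
print("shift cm",(A.inv().apply(p-t["eef_pos"])*100).round(2),"turn/10",((A.inv()*R.from_euler("xyz",[180,0,161.4],degrees=True)).as_rotvec(degrees=True)/10).round(3))
E
python3 nx.py -.146 .002 .12
```

```text
t 2.075 frame [-0.3251  0.478 ] z 0.2112 rot [1.7993e+02 4.0000e-02 1.6152e+02] F [ 0.31  1.29 -0.73] w 0.04444037134480884 q [-53.  16.   5. 109.  -2.  55.  25.]
shift cm [-17.89 -47.61   9.08] turn/10 [0.007 0.004 0.012]
```

Emit:
move_arm([
  [[-4.5,-4,1],[0,0,0]],
  [[-9,-8,2],[0,0,0]],
  [[-13,-12,3],[0,0,0]],
  [[-16,-17,4],[0,0,0]],
  [[-18,-23,5],[0,0,0]],
])

```text
t: 2.7
eef_pos: [0.5009, 0.0848, 0.1613]
tool_rot: [180.0, 0.1, 161.5]
wrist_force: [1.0, -0.4, 0.3]
grip_width: 0.0441
```

```bash
python3 nx.py -.146 .002 .12
```

```text
t 2.7 frame [-0.1457  0.2494] z 0.1613 rot [1.7996e+02 8.0000e-02 1.6155e+02] F [ 0.97 -0.37  0.28] w 0.04405234056741281 q [-27.  17.  13. 117.  -5.  47.  60.]
shift cm [  0.05 -24.75   4.11] turn/10 [0.004 0.008 0.015]
```

Emit:
move_arm([
  [[0,-5,1],[0,0,0]],
  [[0,-11,2],[0,0,0]],
  [[0,-17,3],[0,0,0]],
  [[0,-22.5,4],[0,0,0]],
  [[0,-24.5,4],[0,0,0]],
])

```text
t: 3.32
eef_pos: [0.4204, -0.149, 0.121]
tool_rot: [-180.0, -0.0, 161.3]
wrist_force: [0.6, 0.3, 0.2]
grip_width: 0.044
```

Emit:
move_arm([
  [[0,0,0],[0,0,0]],
  [[0,0,0],[0,0,0]],
])

```text
t: 3.58
eef_pos: [0.423, -0.1449, 0.1214]
tool_rot: [180.0, 0.0, 161.6]
wrist_force: [-0.0, 0.2, 0.0]
grip_width: 0.044
```

```bash
python3 nx.py -.146 .002 .0165
```

```text
t 3.575 frame [-0.1468  0.0069] z 0.1214 rot [1.7997e+02 3.0000e-02 1.6162e+02] F [-0.02  0.22  0.01] w 0.04401431969068351 q [ -4.  15.  18. 126.  -7.  39.  90.]
shift cm [-0.07 -0.5  10.49] turn/10 [0.003 0.003 0.022]
```

Emit:
move_arm([
  [[0,-0.5,4],[0,0,0.02]],
  [[0,-0.5,8],[0,0,0.02]],
  [[0,-0.5,9.8],[0,0,0.02]],
  [[0,-0.5,9.8],[0,0,0.02]],
  [[0,-0.5,9.8],[0,0,0.02]],
])

```text
t: 4.2
eef_pos: [0.4216, -0.15, 0.0239]
tool_rot: [180.0, 0.1, 161.4]
wrist_force: [0.9, -0.7, 0.2]
grip_width: 0.0441
```

```bash
python3 nx.py -.146 .002 .0165
python3 - <<'E'
from h import *
for n in("top","scene"):
    c=read_camera(n);f=c["frame"];u,v=proj(c,[.5,-.18,.02]);u,v=int(u),int(v)
    cv2.imwrite(f"pics/{n}1.png",cv2.resize(f[max(0,v-75):v+75,u-75:u+75],None,fx=4,fy=4))
E
```

```text
t 4.2 frame [-0.1465  0.0016] z 0.0239 rot [1.7998e+02 6.0000e-02 1.6142e+02] F [ 0.85 -0.7   0.18] w 0.044072070978668165 q [  0.  27.  13. 129. -14.  26.  97.]
shift cm [-0.05  0.04  0.74] turn/10 [0.002 0.006 0.002]
```

View pics/scene1.png

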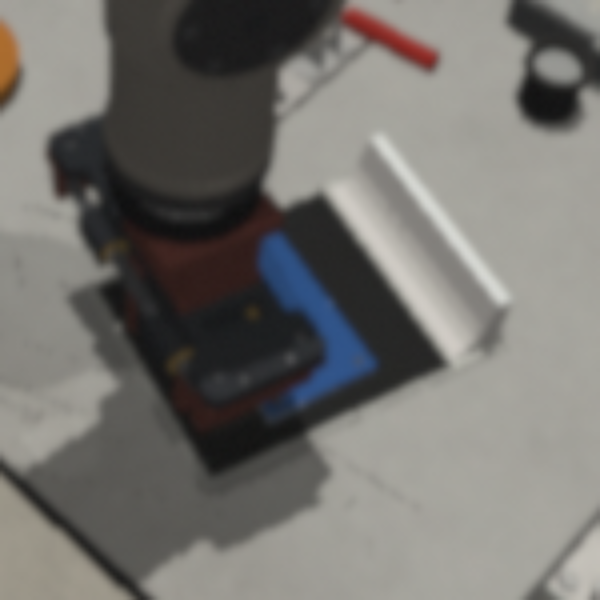

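The gripper stands behind the plate's near edge, with its wide axis parallel to the stop and the plate untouched. I'll lower it the last bit.

Emit:
move_arm([
  [[0,0,0.4],[0,0,0]],
  [[0,0,0.65],[0,0,0]],
  [[0,0,0.65],[0,0,0]],
  [[0,0,0.65],[0,0,0]],
])

```text
t: 4.8
eef_pos: [0.4206, -0.1507, 0.0168]
tool_rot: [180.0, -0.0, 161.3]
wrist_force: [-0.0, -0.1, -0.1]
grip_width: 0.044
```

```bash
python3 nx.py -.03 .002 .0165
```

```text
t 4.8 frame [-0.1472  0.0006] z 0.0168 rot [180.    -0.   161.33] F [-0.04 -0.08 -0.14] w 0.04403732640863292 q [  1.  28.  13. 129. -14.  25.  97.]
shift cm [-11.72   0.17   0.03] turn/10 [ 0.    -0.    -0.007]
```

Emit:
move_arm([
  [[-1.2,0.1,0],[0,0,0]],
  [[-2.4,0.1,0],[0,0,0]],
  [[-3.6,0.1,0],[0,0,0]],
  [[-4.8,0.1,0],[0,0,0]],
  [[-6,0.1,0],[0,0,0]],
])

```text
t: 5.42
eef_pos: [0.4787, -0.1692, 0.0168]
tool_rot: [-180.0, -0.0, 161.3]
wrist_force: [-0.3, -0.5, 0.0]
grip_width: 0.0439
```

```bash
python3 nx.py -.03 .002 .0165
```

```text
t 5.425 frame [-0.0862  0.0015] z 0.0168 rot [-180.     -0.    161.34] F [-0.31 -0.52  0.05] w 0.04391756915474457 q [  2.  31.  13. 121. -14.  29.  97.]
shift cm [-5.62  0.07  0.03] turn/10 [-0.    -0.    -0.006]
```

Emit:
move_arm([
  [[-0.6,0,0],[0,0,0]],
  [[-1.2,0,0],[0,0,0]],
  [[-1.8,0,0],[0,0,0]],
  [[-2.4,0,0],[0,0,0]],
  [[-3,0,0],[0,0,0]],
])

```text
t: 6.05
eef_pos: [0.5061, -0.1785, 0.0166]
tool_rot: [180.0, -0.1, 161.3]
wrist_force: [-1.1, 0.9, -0.1]
grip_width: 0.044
```

```bash
python3 nx.py -.017 .002 .0165
python3 - <<'E'
from h import *
for n in("top","scene"):
    c=read_camera(n);f=c["frame"];u,v=proj(c,[.55,-.2,.02]);u,v=int(u),int(v)
    cv2.imwrite(f"pics/{n}2.png",cv2.resize(f[max(0,v-75):v+75,u-75:u+75],None,fx=4,fy=4))
E
```

```text
t 6.05 frame [-0.0573  0.0014] z 0.0166 rot [ 1.8000e+02 -6.0000e-02  1.6134e+02] F [-1.1  0.9 -0.1] w 0.043998752960063475 q [  2.  33.  14. 117. -14.  31.  97.]
shift cm [-4.03  0.07  0.01] turn/10 [ 0.    -0.006 -0.006]
```

View pics/scene2.png

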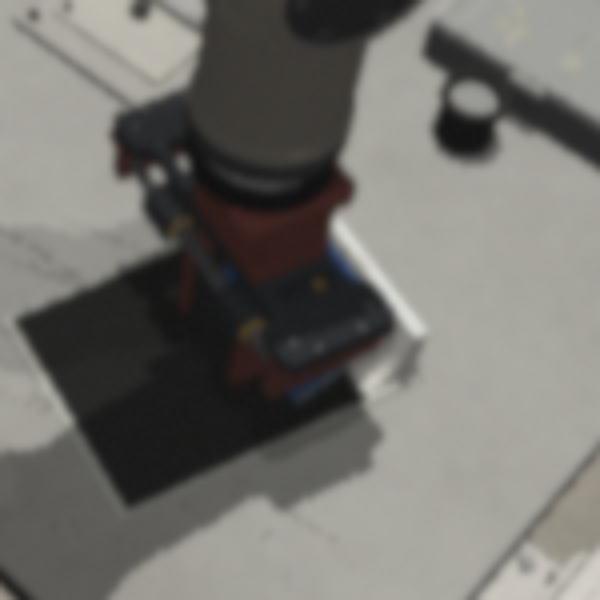

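View pics/top2.png

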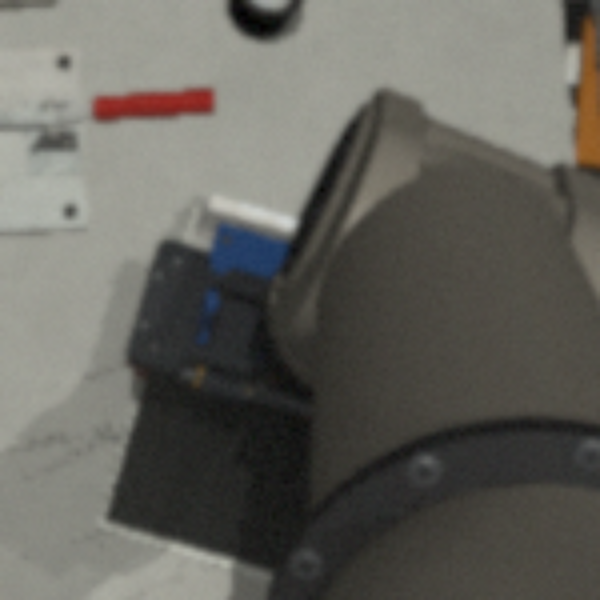

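The plate's far edge is riding up the stop squarely (blue just under the stop's white top). I'll keep pushing.

Emit:
move_arm([
  [[-0.6,0,0],[0,0,0]],
  [[-1.2,0,0],[0,0,0]],
  [[-1.7,0,0],[0,0,0]],
  [[-2.2,0,0],[0,0,0]],
  [[-2.7,0,0],[0,0,0]],
])

```text
t: 6.78
eef_pos: [0.5322, -0.1872, 0.0168]
tool_rot: [180.0, -0.0, 161.3]
wrist_force: [-1.1, 0.5, 0.3]
grip_width: 0.0436
```

```bash
python3 nx.py -.017 .002 .0165
cat > look.py <<'E'
from h import *
import sys
k=sys.argv[1]
for n in("top","scene"):
    c=read_camera(n);f=c["frame"];u,v=proj(c,[.55,-.2,.02]);u,v=int(u),int(v)
    cv2.imwrite(f"pics/{n}{k}.png",cv2.resize(f[max(0,v-75):v+75,u-75:u+75],None,fx=4,fy=4))
    W=cloud(c);F=fr(W);f=f.astype(int)
    b=(f[...,0]>f[...,2]+40)&(np.abs(F[...,1])<.1)&(F[...,0]<.06)&(F[...,0]>-.17)
    if b.sum()>5:
        print(n,b.sum(),"blue x,y,z pct",np.round(np.percentile(np.c_[F[b],W[b][:,2:]],[2,50,98],axis=0),3).tolist())
        P=np.c_[F[b],W[b][:,2]];P=P-P.mean(0);nrm=np.linalg.svd(P,full_matrices=0)[2][2];print("tilt",np.degrees(np.arccos(abs(nrm[2]))),nrm.round(2))
E
python3 look.py 3
```

```text
t 6.775 frame [-0.0298  0.0014] z 0.0168 rot [180.    -0.   161.34] F [-1.1   0.54  0.29] w 0.04364153641737323 q [  3.  35.  14. 114. -14.  33.  97.]
shift cm [-1.28  0.07  0.03] turn/10 [ 0.    -0.    -0.006]
top 60 blue x,y,z pct [[0.001, 0.024, 0.031], [0.023, 0.04, 0.057], [0.027, 0.053, 0.063]]
tilt 50.62892984080789 [-0.77 -0.02  0.63]
```

View pics/top3.png

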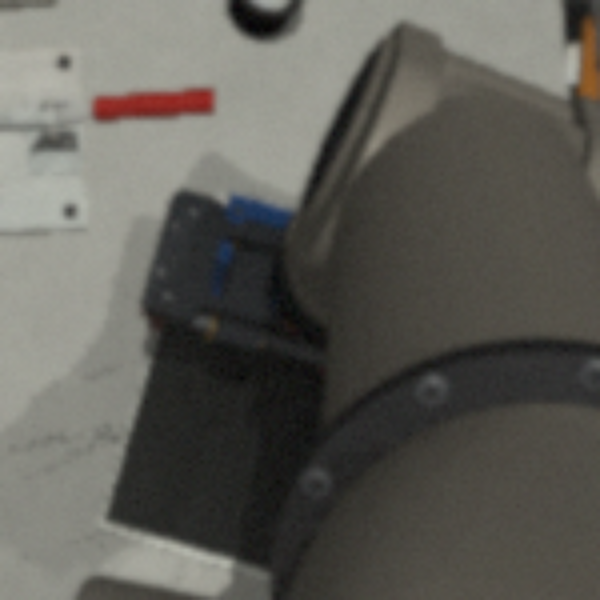

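View pics/scene3.png

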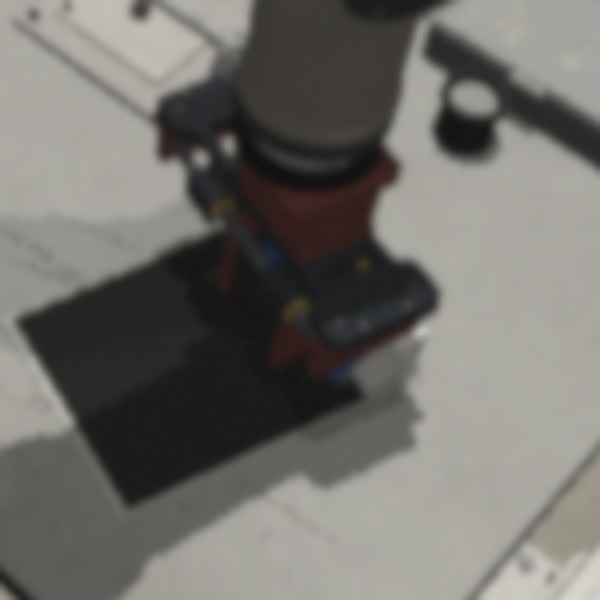

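The plate now stands at about 50 to 55°, upper edge above the stop's top. One more push of about 1 cm.

Emit:
move_arm([
  [[-0.4,0,0],[0,0,0]],
  [[-0.8,0,0],[0,0,0]],
  [[-1.0,0,0],[0,0,0]],
  [[-1.0,0,0],[0,0,0]],
  [[-1.0,0,0],[0,0,0]],
])

```text
t: 7.5
eef_pos: [0.5414, -0.1904, 0.0168]
tool_rot: [180.0, 0.0, 161.3]
wrist_force: [-0.4, 0.5, 0.6]
grip_width: 0.0437
```

```bash
python3 nx.py -.017 .002 .0165; python3 look.py 4
```

```text
t 7.5 frame [-0.0201  0.0013] z 0.0168 rot [1.8000e+02 1.0000e-02 1.6134e+02] F [-0.36  0.5   0.58] w 0.04374533786086793 q [  3.  35.  14. 112. -14.  34.  97.]
shift cm [-0.31  0.07  0.03] turn/10 [ 0.     0.001 -0.006]
top 6 blue x,y,z pct [[0.012, 0.048, 0.042], [0.024, 0.049, 0.065], [0.026, 0.052, 0.067]]
tilt 74.34365639939989 [ 0.6  -0.75 -0.27]
```

Emit:
move_arm([
  [[0.5,0,0],[0,0,0]],
  [[2,0,0],[0,0,0]],
  [[5,0,0],[0,0,0]],
  [[8,0,-5],[0,0,0]],
  [[9,0,-11],[0,0,0]],
])

```text
t: 8.22
eef_pos: [0.4519, -0.1604, 0.1264]
tool_rot: [-180.0, -0.3, 161.3]
wrist_force: [2.0, -0.5, 0.2]
grip_width: 0.0439
```

```bash
python3 nx.py -.017 .002 .0165; python3 look.py 5
```

```text
t 8.225 frame [-0.1144  0.0014] z 0.1264 rot [-179.98   -0.33  161.33] F [ 2.04 -0.53  0.17] w 0.043851894723452266 q [ -4.  18.  19. 122.  -9.  42.  92.]
shift cm [-9.81  0.1  10.94] turn/10 [-0.002 -0.033 -0.007]
top 632 blue x,y,z pct [[-0.007, -0.01, 0.009], [0.01, 0.02, 0.039], [0.026, 0.052, 0.068]]
tilt 60.6618783779058 [-0.87  0.    0.49]
scene 695 blue x,y,z pct [[-0.007, -0.051, 0.008], [0.009, -0.021, 0.039], [0.026, 0.032, 0.067]]
tilt 75.6492889164301 [-0.96  0.13  0.25]
```

View pics/scene5.png

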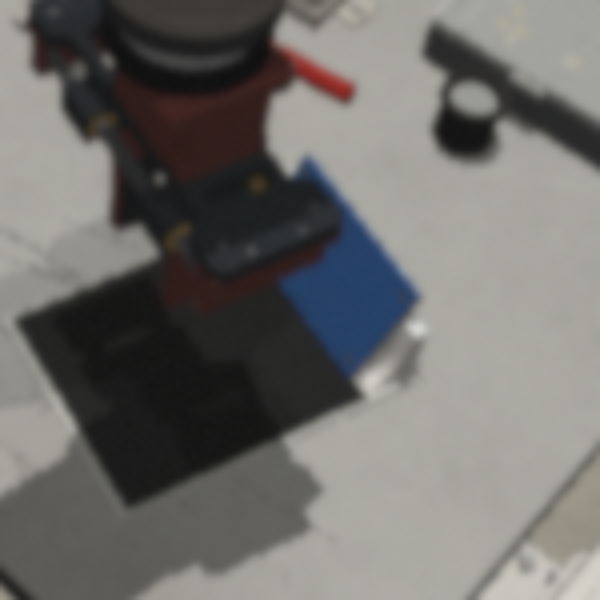

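```bash
python3 - <<'E'
from h import *
for n in("scene","top"):
    c=read_camera(n);W=cloud(c);F=fr(W)
    m=(F[...,0]>.035)&(F[...,0]<.25)&(np.abs(F[...,1])<.2)&(W[...,2]>.02)&(W[...,2]<.3)
    Q=np.c_[F[m],W[m][:,2]]
    for x in np.arange(.03,.25,.04):
        for y in np.arange(-.2,.2,.04):
            s=Q[(Q[:,0]>x)&(Q[:,0]<x+.04)&(Q[:,1]>y)&(Q[:,1]<y+.04)]
            if len(s)>3: print(n,x.round(2),y.round(2),len(s),s[:,2].max().round(3))
E
python3 nx.py .062 -.005 .15
```

```text
scene 0.03 0.08 79 0.078
scene 0.03 0.12 10 0.074
scene 0.07 0.04 4 0.078
scene 0.07 0.08 15 0.08
scene 0.11 0.04 58 0.043
scene 0.11 0.16 132 0.07
scene 0.15 -0.2 1065 0.16
scene 0.15 -0.16 557 0.16
scene 0.15 0.04 155 0.044
scene 0.15 0.08 86 0.045
scene 0.15 0.12 45 0.043
scene 0.15 0.16 84 0.088
scene 0.19 -0.2 381 0.165
scene 0.19 -0.16 284 0.161
scene 0.19 -0.04 32 0.043
scene 0.19 0.0 171 0.045
scene 0.19 0.04 228 0.045
scene 0.19 0.08 211 0.044
scene 0.19 0.12 105 0.044
scene 0.23 -0.2 262 0.203
scene 0.23 -0.16 439 0.203
scene 0.23 -0.12 41 0.195
scene 0.23 -0.04 23 0.043
scene 0.23 0.0 100 0.045
scene 0.23 0.04 93 0.045
scene 0.23 0.08 92 0.044
scene 0.23 0.12 70 0.044
top 0.03 0.04 4 0.075
top 0.03 0.08 109 0.078
top 0.03 0.12 154 0.075
top 0.03 0.16 87 0.053
top 0.07 0.08 25 0.077
top 0.11 0.04 64 0.043
top 0.11 0.16 134 0.071
top 0.15 -0.2 552 0.161
top 0.15 -0.16 622 0.159
top 0.15 0.04 203 0.043
top 0.15 0.08 81 0.043
top 0.15 0.12 47 0.042
top 0.15 0.16 48 0.094
top 0.19 -0.2 414 0.165
top 0.19 -0.16 823 0.199
top 0.19 -0.12 13 0.193
top 0.19 -0.04 34 0.043
top 0.19 0.0 176 0.044
top 0.19 0.04 279 0.047
top 0.19 0.08 298 0.046
top 0.19 0.12 165 0.045
top 0.23 -0.2 273 0.201
top 0.23 -0.16 488 0.203
top 0.23 -0.12 214 0.192
top 0.23 -0.04 26 0.043
top 0.23 0.0 143 0.044
top 0.23 0.04 140 0.044
top 0.23 0.08 142 0.045
top 0.23 0.12 111 0.045
t 8.425 frame [-0.1105  0.0019] z 0.1276 rot [1.7993e+02 1.2000e-01 1.6136e+02] F [-0.25 -0.85  0.34] w 0.0438937243516551 q [ -4.  18.  19. 122.  -9.  42.  92.]
shift cm [-17.26  -0.64  -2.2 ] turn/10 [ 0.007  0.012 -0.004]
```

Emit:
move_arm([
  [[0,0,-2.5],[0,0,0]],
  [[-5,-0.6,-3],[0,0,0]],
  [[-10.5,-0.6,-3],[0,0,0]],
  [[-15.5,-0.6,-3],[0,0,0]],
  [[-17.3,-0.6,-3],[0,0,0]],
])

```text
t: 9.05
eef_pos: [0.6193, -0.2228, 0.1538]
tool_rot: [-180.0, -0.2, 161.4]
wrist_force: [-0.1, 0.5, -0.3]
grip_width: 0.0444
```

Emit:
move_arm([
  [[0,0,0],[0,0,0]],
  [[0,0,0],[0,0,0]],
])

```text
t: 9.3
eef_pos: [0.6163, -0.2223, 0.1552]
tool_rot: [-180.0, -0.2, 161.3]
wrist_force: [-0.7, 0.1, 0.6]
grip_width: 0.0436
```

```bash
python3 nx.py .062 -.005 .0635;python3 look.py 6
```

```text
t 9.3 frame [ 0.0611 -0.0052] z 0.1552 rot [-179.99   -0.18  161.32] F [-0.66  0.09  0.59] w 0.043562040362006636 q [  1.  31.  19.  97. -12.  54.  96.]
shift cm [-0.12  0.02  9.17] turn/10 [-0.001 -0.018 -0.008]
top 920 blue x,y,z pct [[-0.007, -0.046, 0.01], [0.01, 0.006, 0.041], [0.026, 0.051, 0.067]]
tilt 60.55727609731621 [-0.87  0.    0.49]
scene 993 blue x,y,z pct [[-0.007, -0.047, 0.009], [0.01, 0.001, 0.038], [0.025, 0.05, 0.066]]
tilt 60.72119607870899 [-0.87  0.    0.49]
```

View pics/scene6.png

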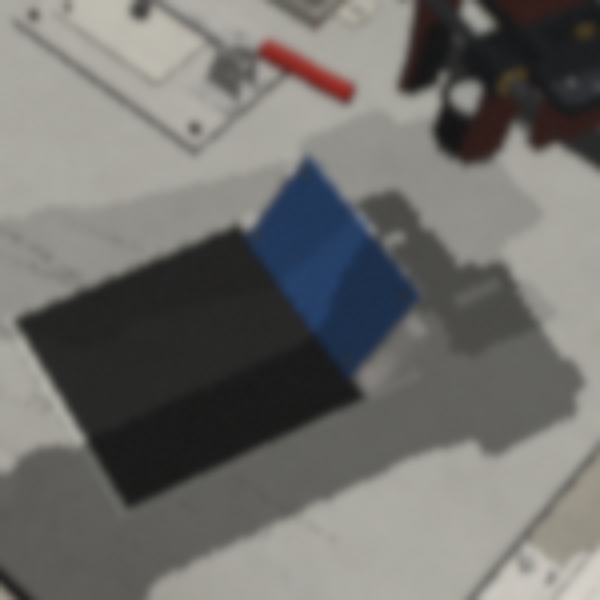

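View pics/top6.png

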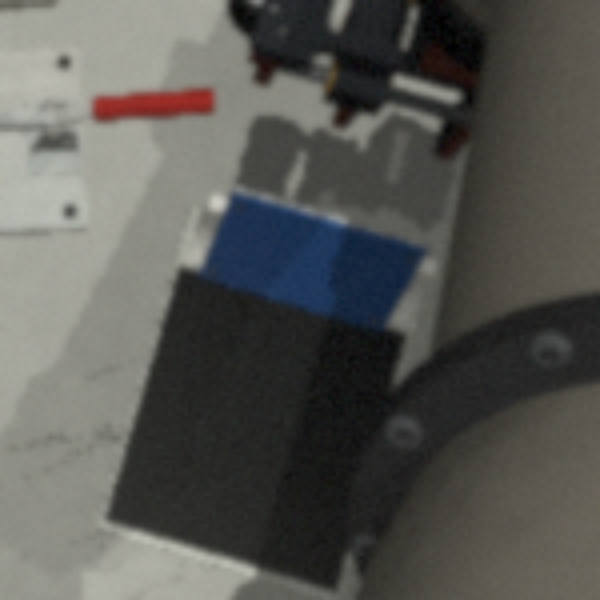

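The plate leans square on the stop at about 61°, and the gripper is behind it, clear of the red handle. I'll descend behind the upper edge.

Emit:
move_arm([
  [[-0.2,0,3],[0,0,0]],
  [[-0.2,0,6],[0,0,0]],
  [[-0.2,0,8.5],[0,0,0]],
  [[-0.2,0,9.3],[0,0,0]],
  [[-0.2,0,9.3],[0,0,0]],
])

```text
t: 10.02
eef_pos: [0.6196, -0.2231, 0.064]
tool_rot: [180.0, -0.0, 161.3]
wrist_force: [0.3, -0.2, 0.0]
grip_width: 0.0436
```

```bash
python3 nx.py .02 -.005 .0625;python3 look.py 7
```

```text
t 10.025 frame [ 0.0645 -0.0049] z 0.064 rot [ 1.8000e+02 -2.0000e-02  1.6134e+02] F [ 0.28 -0.17  0.01] w 0.04361644319323193 q [  2.  38.  17. 100. -14.  45.  98.]
shift cm [ 4.45 -0.02  0.15] turn/10 [ 0.    -0.002 -0.006]
top 596 blue x,y,z pct [[-0.006, -0.012, 0.01], [0.01, 0.022, 0.039], [0.026, 0.052, 0.067]]
tilt 60.47855653783381 [-0.87  0.    0.49]
scene 989 blue x,y,z pct [[-0.006, -0.048, 0.01], [0.009, 0.001, 0.038], [0.025, 0.05, 0.066]]
tilt 60.84776443709604 [-0.87  0.    0.49]
```

View pics/scene7.png

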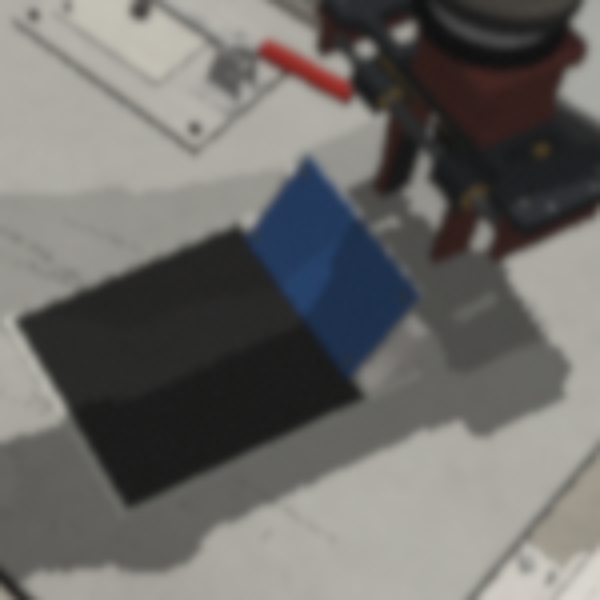

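Emit:
move_arm([
  [[0.8,0,0.2],[0,0,0]],
  [[1.6,0,0.2],[0,0,0]],
  [[2.4,0,0.2],[0,0,0]],
  [[3.2,0,0.2],[0,0,0]],
  [[4,0,0.2],[0,0,0]],
])

```text
t: 10.75
eef_pos: [0.5815, -0.2102, 0.0619]
tool_rot: [180.0, 0.0, 161.3]
wrist_force: [-0.0, 1.1, -0.3]
grip_width: 0.0439
```

```bash
python3 nx.py -.003 -.005 .0625;python3 look.py 8
```

```text
t 10.75 frame [ 0.0243 -0.0048] z 0.0619 rot [180.     0.   161.34] F [-0.02  1.08 -0.31] w 0.043915672477814735 q [  2.  35.  17. 105. -14.  42.  98.]
shift cm [ 2.73 -0.03 -0.06] turn/10 [ 0.     0.    -0.006]
top 19 blue x,y,z pct [[-0.007, -0.034, 0.017], [-0.003, -0.014, 0.031], [0.003, 0.036, 0.069]]
tilt 78.72991334137254 [-0.98 -0.01  0.2 ]
scene 197 blue x,y,z pct [[-0.008, -0.046, 0.012], [-0.004, -0.016, 0.032], [0.001, 0.04, 0.059]]
tilt 80.81334822342185 [-0.99  0.    0.16]
```

View pics/scene8.png

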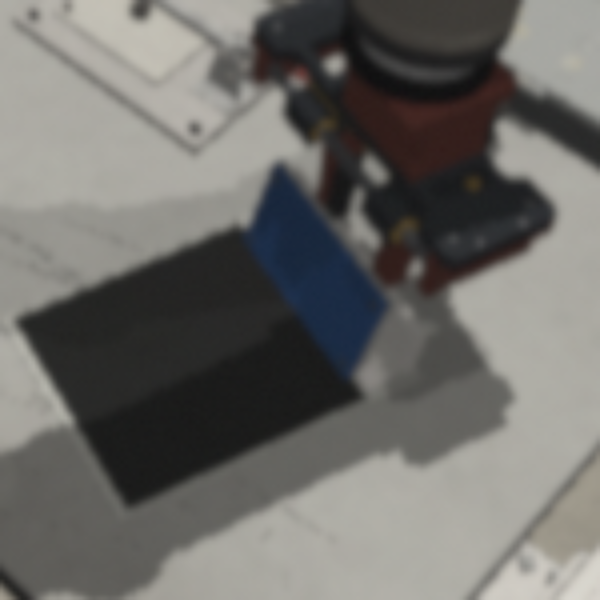

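The plate is about 80° up, pivoting cleanly with its lower edge in place. I'll push past upright.

Emit:
move_arm([
  [[0.6,0,0],[0,0,0]],
  [[1.2,0,0],[0,0,0]],
  [[1.7,0,0],[0,0,0]],
  [[2.2,0,0],[0,0,0]],
  [[2.7,0,0],[0,0,0]],
])

```text
t: 11.48
eef_pos: [0.5561, -0.2017, 0.0618]
tool_rot: [180.0, -0.0, 161.3]
wrist_force: [0.2, -1.1, 0.2]
grip_width: 0.0438
```

```bash
python3 nx.py -.003 -.005 .0625;python3 look.py 9
```

```text
t 11.475 frame [-0.0025 -0.0047] z 0.0618 rot [180.    -0.   161.34] F [ 0.21 -1.12  0.17] w 0.04379887416157345 q [  1.  33.  17. 109. -14.  40.  98.]
shift cm [ 0.05 -0.03 -0.07] turn/10 [ 0.    -0.    -0.006]
```

View pics/scene9.png

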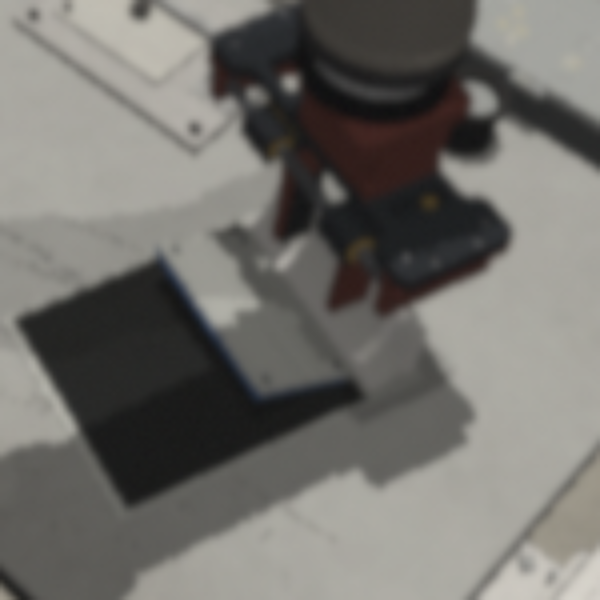

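The bare face is up and the plate is still falling or has just landed. I'll lift straight up and check.

Emit:
move_arm([
  [[0,0,0],[0,0,0]],
  [[0,0,-4],[0,0,0]],
  [[0,0,-9],[0,0,0]],
  [[-4,0,-12],[0,0,0]],
  [[-8,0,-12],[0,0,0]],
])

```text
t: 12.2
eef_pos: [0.6351, -0.2283, 0.1857]
tool_rot: [180.0, 0.4, 161.3]
wrist_force: [0.2, 0.9, 0.3]
grip_width: 0.0441
```

Emit:
move_arm([
  [[0,0,0],[0,0,0]],
  [[0,0,0],[0,0,0]],
  [[0,0,0],[0,0,0]],
])

```text
t: 12.58
eef_pos: [0.6311, -0.2272, 0.1814]
tool_rot: [180.0, -0.1, 161.3]
wrist_force: [0.1, 0.1, 0.7]
grip_width: 0.0439
```

```bash
python3 nx.py -.003 -.005 .0625;python3 look.py 10
python3 - <<'E'
from h import *
for n in("top","scene"):
    c=read_camera(n);W=cloud(c);F=fr(W)
    for l in["plate","tape_amber","gauge_block","uv_meter","marker"]:
        for t in trace(n,l)[:1]:
            m=t["pixels"]&np.isfinite(W[...,2]);print(n,l,round(t["score"],2),np.round(np.median(W[m],0),3))
            if l=="plate":
                m&=W[...,2]>.008
                print(cv2.minAreaRect((F[m]*1000).astype(np.float32)))
                P=np.c_[F[m],W[m][:,2]];k=np.linalg.lstsq(np.c_[P[:,:2],np.ones(len(P))],P[:,2],rcond=None)[0];print("slopes deg",np.degrees(k[:2]),P[:,2].max())
E
```

```text
t 12.575 frame [ 0.0767 -0.0051] z 0.1814 rot [ 1.8000e+02 -8.0000e-02  1.6132e+02] F [0.14 0.06 0.72] w 0.04385641501522418 q [  1.  31.  20.  94. -12.  58.  96.]
shift cm [ 7.95e+00 -1.00e-02  1.19e+01] turn/10 [ 0.    -0.008 -0.008]
top plate 0.66 [ 0.514 -0.182  0.012]
((-47.532596588134766, 0.3793296813964844), (109.83982849121094, 69.26472473144531), 89.7442398071289)
slopes deg [-0.14718693  0.05187839] 0.016865174845969277
top tape_amber 0.7 [0.486 0.095 0.019]
top gauge_block 0.88 [0.399 0.085 0.02 ]
top uv_meter 0.63 [0.558 0.209 0.013]
top marker 0.69 [0.429 0.233 0.011]
scene plate 0.7 [ 0.513 -0.183  0.013]
((-46.917808532714844, 2.9400787353515625), (111.30184173583984, 70.4751205444336), 89.8010025024414)
slopes deg [0.17137126 0.11047573] 0.018356202783930464
scene tape_amber 0.88 [0.483 0.094 0.019]
scene gauge_block 0.89 [0.397 0.084 0.02 ]
scene uv_meter 0.73 [0.556 0.208 0.014]
scene marker 0.56 [0.441 0.231 0.011]
```

View pics/scene10.png

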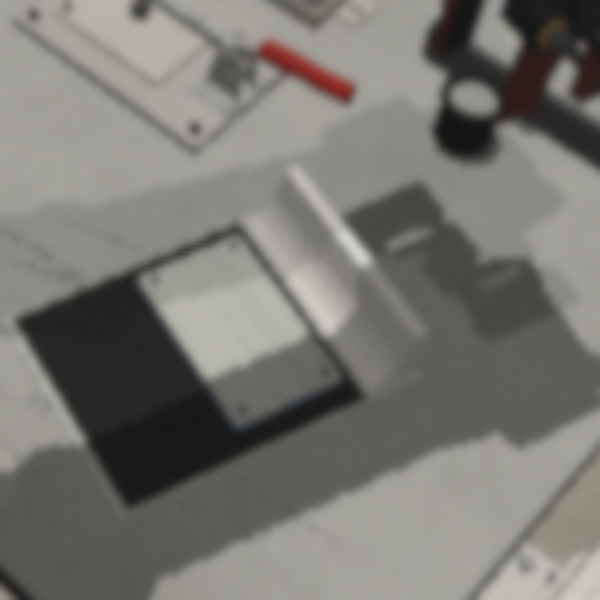

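The plate lies flat with its silver side up, centred about 47 mm in front of the stop. The robot is clear of it.

```bash
python3 -c "
from plant import hand_in;print(hand_in())"
```

```text
the job is handed in; nothing more can be done
None
```

The plate now lies flat on the mat with its bare silver side up, and I handed the job in at about 12.7 s of the 51 s allowed. I pushed it with half-open fingers until it leaned on the stop at about 61°. Then I pushed its upper edge back from behind the stop until it fell over.

- **Plate position:** both cameras put its middle about 47 mm in front of the stop's foot and within 3 mm of the mat's middle line. The measured slope is under 0.2° and the top face is at about 12 mm.
- **Other things on the bench:** the tape, gauge block and UV meter measure within about 3 mm of where they started. The marker differs by 8 mm along its length in the scene camera but only 2 mm in the top camera. The arm never came near it at bench height, so I take the 8 mm as detection noise.
- **Robot:** the gripper was clear of everything at hand-in, and the wrist force readings stayed around 2 N or less.

No check failed. `hand_in()` gives no verdict, so the result itself is unconfirmed.

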